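# Fold back the parts dryer's bifold cover and start its fan

### The arm

A 6-joint arm with a two-finger parallel gripper is mounted at the origin on the work surface. World frame = base frame: x ahead of the robot, y to its left, z up, the work surface at z = 0. Lengths are in m, angles in rad, forces in N, time in s.
With the tool pointing down it reaches from about 0.325 to 0.775 m from the base axis. Payload 9.3 kg.
Tool frame: the origin (TCP) lies midway between the tips of the shut fingers; the grasp point (between the pads) lies 19 mm behind it; z points along the fingers, x is the direction in which the jaws open and shut, and the axes are right-handed (so a half turn about z gives the same grasp; the last joint's range is limited). The gripper opens to 85 mm and grips with 20 to 120 N. Pads are 22 mm wide; open, the fingers measure 114 mm over their backs; the gripper's body (76 mm by 85 mm) begins 54 mm behind the grasp point. The pads swing forward as they close: fully open they stand 13 mm farther back than shut.
Start: joints at [-1.455, 0.259, 0.021, 1.334, 0, 1.418], TCP at [0.146, -0.53, 0.231] pointing down, gripper open.
Joint ranges: [-3.04, 3.04], [-0.91, 1.82], [-1.04, 1.36], [-1.92, 1.95], [-1.52, 1.45], [-3.14, 3.14]. Speed limits (rad/s): [2.22, 2.22, 2.79, 3.14, 3.14, 3.14].

### API

Orientations are given as a unit quaternion [w, x, y, z].
In Python, from rig import * gives the robot as it stands.
- The arm moves only by the tool send_rows, never from a script. Its argument "commands" is a list of rows, each an object with "offset": the shift along the tool's x, y, z in m, a list of three; "twist": the turn, a rotation vector about the tool's x, y, z in rad, a list of three; "hand": the finger opening in m, from 0 to 0.0854. A call has 1 to 8 rows; each row shifts and turns the commanded pose from where the row before left it, along the tool's axes as they then stand; what a row does not reach is not made up. A row lasts 1/8 s, in which the tool goes at most 62.5 mm and 10.7 degrees, less where a joint would pass 70% of its speed; a pose out of reach is approached as far as the arm can. A call with a gripper value outside its range is refused whole. The fingers move at their own pace and stop on an object; "squeeze" is the grip in N (left out, the last holds). Time passes only in rows, so rows that do not move let the fingers close. It gives the time, the measured TCP pose, the force and the opening at its end, in the units of the state.
- state(): the state, without advancing time (a new reading comes with each control period).
- read_camera(name): name is "scene" or "top" or "wrist"; returns the picture (480x640x3 uint8, red, green, blue); there is no depth.
- calibration(name): a dict with "mtx" (3x3 intrinsics, pixels), "view" (4x4, takes a point from world to camera coordinates); the wrist camera has in their place "mount" (4x4, takes a point from camera to tool coordinates, whose origin is the TCP and whose axes are the tool frame's). Camera axes: x right, y up, looking along -z (the intrinsics and any distortion apply to the point x, -y, -z); pixel columns grow to the right and rows downward; lengths in m; the calibration is good to about 2 mm. A picture is of the moment at which its call begins: read the wrist's pose just before it. calibration takes no time and is no camera call.
- job_done(): hands the job in, once; it reports no verdict.
Trained networks look in the newest picture that a camera, given by its name, has taken for a name from the list of things; names that differ only in an ending like _2 or _b are one class to them, and where a whole thing is asked for, a point or a joint stands for the part that bears it (a point fixed in the world has none). Each returns a list of dicts, best first, with "conf" (0 to 1); they miss things now and then, are a little off and sometimes report something else, mostly with a low value. They report only what shows in the picture. A call takes as long as a camera call. They do not tell look-alikes from the thing itself.
- outline_of(camera, name): "region" (480x640 bool, what is visible of it).
- place_of(camera, name): "location" ([x, y, z] in m, in the coordinates of the camera as it stood for that picture, good to about 4 mm: a listed point, or the origin of a listed thing).
The state is a dict: "clock": time; "qpos": joint angles; "joint_velocities": joint speeds; "tau": joint torques, N m; "tool_pos": TCP position; "tcp_rot": TCP orientation; "contact_force": force on the tool from outside, world axes, zero at the start; "moment": the same for the moment, N m; "width": finger opening in m.
Only numpy, scipy, OpenCV 4.12 (cv2) and the standard library are available. Lean on these libraries where they do the work, as an engineer would, in place of code of your own. Each camera call takes 0.05 s, during which the arm holds its last target.

### The job

Washed parts are waiting in the bench dryer. Push its blue bifold cover fully open, so that the two panels stand upright folded flat against each other at the back of the box, and then flip the red-tipped toggle on the grey switch box over to its green-dot side to start the fan. Leave the spray can, oil filter and paper cup where they are.

Things in the scene. Friction and masses are not known exactly. Their poses are not given: they have to be found in the camera images.
- dryer: Grey open-topped box fixed to the bench, 200 (its x) x 200 (y) x 100 mm high, 6 mm walls, origin at the centre of its underside, its front (-x) roughly towards the robot. Side tracks on top rise to 118 mm. Its blue bifold cover has two panels (rear, front), each 80 mm long, 184 mm wide (along y), 4 mm thick, and starts as a half-folded tent, ridge up.
- fixed_hinge (a point): Mid-width point of the fixed hinge axis of the rear panel at the back of the box: at (85, 0, 110) mm in the dryer's frame, axes parallel to the dryer's. It does not move. Pushing the front panel's outer face low down (or its bar) level towards the dryer's +x raises the ridge until both panels stand upright over this hinge.
- fold_ridge (a point): Mid-width point of the hinge axis between rear and front panel, 80 mm from the fixed hinge axis; the top of the tent. A black rubber strip on the lower part of the front panel, near the bar, marks where to push; a push near the ridge can press a low tent flat. The push takes about 2 to 12 N; stiff hinges keep the cover where it is left.
- roller_bar (a point): Centre of the 10 mm thick steel bar at the front panel's free edge; it slides level in the tracks, 110 mm above the bench, from the box's front to the fixed hinge. The line from fold_ridge to roller_bar is the front panel's inner face; its 4 mm thickness lies on the outer (front, upper) side.
- cover (a joint): Angle of the rear panel above horizontal, rad: 0 = cover shut flat, 1.571 = panels upright and flat together (rigid stop). The front panel leans by the same angle the other way: roller bar 160 mm x cos(angle) in front of the fixed hinge, ridge 80 mm x sin(angle) above it.
- switch_box: Grey fixed box 100 (its x) x 75 (its y) x 50 mm high with a black top plate and a bat toggle, standing to the left or right of the dryer. Origin at the centre of its underside. Red dot on top at its -x end (off), green dot at its +x end (on).
- fan_toggle (a joint): Angle of the bat toggle, rad: 0 = leaning 0.5 rad to the switch box's -x (red dot, off), 1.0 = leaning 0.5 rad to its +x (green dot, on). It turns about the box's y direction, pivot 55 mm above the bench over the box's centre; takes under 2 N and falls to whichever side of upright (0.5) it is on.
- toggle_tip (a point): Centre of the red 22 mm ball at the tip of the toggle, 65 mm from its pivot; about 112 mm above the bench at either side. The bat is 10 mm thick.
- spray_can: Loose yellow spray can with red cap, 58 mm diameter, 150 mm tall, origin at its underside; stands on the side of the dryer opposite the switch box. Bystander.
- oil_filter: Loose orange oil filter, 77 mm diameter, 85 mm tall, origin at its underside. Bystander.
- paper_cup: Loose paper cup, 72 mm diameter, 90 mm tall, origin at its underside. Bystander.
Not all that is in view belongs to the job. What is shaped like the switch_box but purple or turquoise is not meant.

How it is judged:
By the outcome, as a careful person would: the job done as asked, in the order asked, and still so for the second after the job is handed in, with the robot touching nothing.
It also fails if it takes over 58 s, if anything falls off the work surface, if the arm or the gripper's body presses on something with over 40 N, if the wrist force passes 120 N, or if a joint passes its speed limit or range.

## Working session

There is one attempt and no reset: what is moved stays moved. The work goes in short steps, Python scripts to look and compute and a tool call to move; the robot and the scene stay as the last step left them, time stands still between calls to the robot, and variables do not carry over. Pictures are saved under pics/ and viewed, and the job is handed in when it is done.

Besides the shell and the picture viewer there is one more tool, called after ">>>" as name([rows], argument=value, ...), one row to a line, values as JSON. send_rows: Moves the arm, as the interface text tells. Its arguments: {"type":"object","properties":{"commands":{"type":"array","items":{"type":"object","properties":{"offset":{"type":"array","items":{"type":"number"}},"twist":{"type":"array","items":{"type":"number"}},"hand":{"type":"number"}}}},"squeeze":{"type":"number"}},"required":["commands"]}

```bash
mkdir -p pics; ls
cat > h.py <<'E'
from rig import *
import numpy as np, cv2
def save(im,n): cv2.imwrite('pics/'+n,cv2.cvtColor(im,cv2.COLOR_RGB2BGR))
def w(cam,p):
    V=np.array(calibration(cam)['view']); return (np.linalg.inv(V)@np.r_[p,1])[:3]
def proj(cam,P):
    c=calibration(cam);V=np.array(c['view']);q=(V@np.r_[P,1])[:3];u=np.array(c['mtx'])@np.array([q[0],-q[1],-q[2]]);return u[:2]/u[2]
E
python3 - <<'E'
from h import *
for c in ['scene','top']:
    save(read_camera(c),c+'0.png')
    print(c,{k:np.round(v,3).tolist() if not isinstance(v,str) else v for k,v in calibration(c).items()})
    for n in ['dryer','fixed_hinge','fold_ridge','roller_bar','switch_box','toggle_tip','spray_can','oil_filter','paper_cup']:
        for d in place_of(c,n)[:4]: print(c,n,round(d['conf'],2),np.round(w(c,d['location']),4))
print(state())
E
```

```text
pics
scene {'mtx': [[574.238, 0.0, 318.094], [0.0, 574.238, 242.031], [0.0, 0.0, 1.0]], 'view': [[-0.277, 0.961, 0.007, 0.145], [-0.749, -0.221, 0.624, 0.325], [0.601, 0.168, 0.781, -1.723], [0.0, 0.0, 0.0, 1.0]]}
scene dryer 0.63 [0.5501 0.0597 0.0039]
scene fixed_hinge 0.97 [0.6366 0.0636 0.1155]
scene fold_ridge 0.8 [0.5724 0.0614 0.1613]
scene fold_ridge 0.31 [ 0.4792 -0.1383  0.1113]
scene roller_bar 0.89 [0.5036 0.0632 0.1148]
scene switch_box 0.96 [ 0.5141 -0.1401  0.0033]
scene switch_box 0.82 [ 0.6596 -0.1829  0.0029]
scene switch_box 0.81 [ 0.3417 -0.2283 -0.004 ]
scene switch_box 0.69 [ 0.4954 -0.2787 -0.    ]
scene toggle_tip 0.71 [ 0.4812 -0.1411  0.117 ]
scene toggle_tip 0.71 [ 0.6284 -0.1753  0.113 ]
scene toggle_tip 0.68 [ 0.4725 -0.2596  0.1158]
scene toggle_tip 0.62 [ 0.3069 -0.2244  0.1101]
scene spray_can 0.81 [0.5435 0.2717 0.0027]
scene oil_filter 0.58 [0.5173 0.4347 0.0027]
scene paper_cup 0.87 [ 0.5063 -0.4327  0.0027]
top {'mtx': [[459.905, 0.0, 326.041], [0.0, 459.905, 240.164], [0.0, 0.0, 1.0]], 'view': [[-0.011, -1.0, -0.011, 0.026], [0.988, -0.012, 0.154,
[... 796 characters left out ...]
98 -0.4288  0.0031]
{'clock': 1.0, 'qpos': array([-1.45462288e+00,  2.58616426e-01,  2.15154710e-02,  1.33368323e+00,
       -1.00772192e-05,  1.41818555e+00]), 'joint_velocities': array([-0.00021722,  0.00016865,  0.00106687, -0.00152361,  0.00057817,
       -0.00133385]), 'tau': array([ 5.55947190e-04, -5.55393004e+01,  3.44734311e+01,  1.36777511e-03,
       -2.16655485e-04, -3.26620714e-06]), 'tool_pos': array([ 0.14604598, -0.53026747,  0.23127589]), 'tcp_rot': array([ 7.86858833e-06,  7.95474547e-01, -6.05987000e-01,  5.87657023e-07]), 'contact_force': array([ 0.34720039, -0.55131517, -1.26250473]), 'moment': array([-0.02902213,  0.04456586,  0.03679745]), 'width': 0.08495073922865894}
```

View pics/scene0.png

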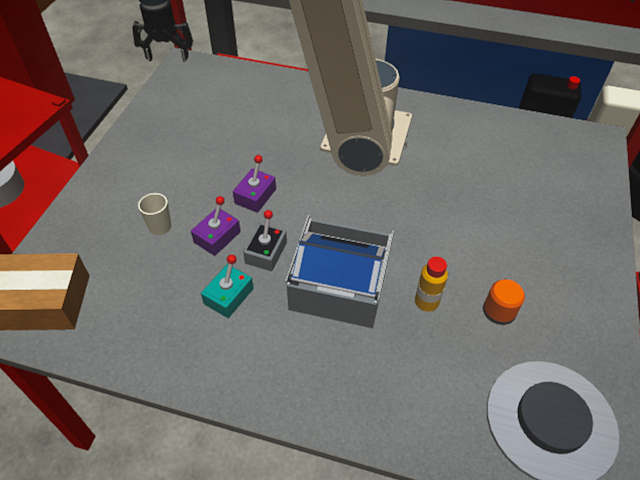

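View pics/top0.png

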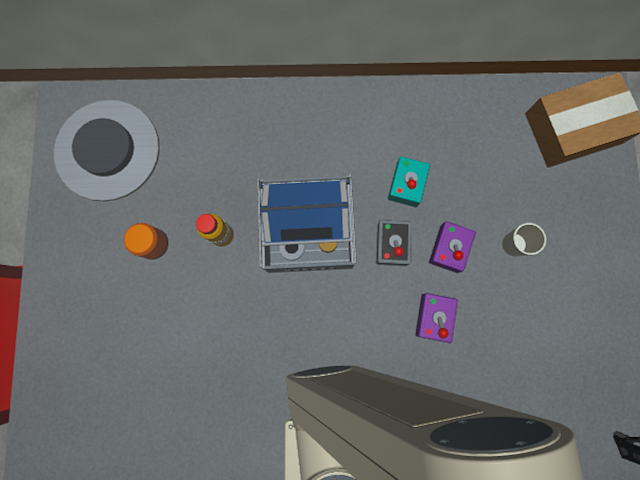

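Run:
```python
from h import *
im=read_camera('top'); save(cv2.resize(im[165:280,245:445],None,fx=4,fy=4,interpolation=cv2.INTER_CUBIC),'crop1.png')
im=read_camera('scene'); save(cv2.resize(im[200:335,180:400],None,fx=3.6,fy=3.6,interpolation=cv2.INTER_CUBIC),'crop2.png')
```

```text
(no output)
```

View pics/crop1.png

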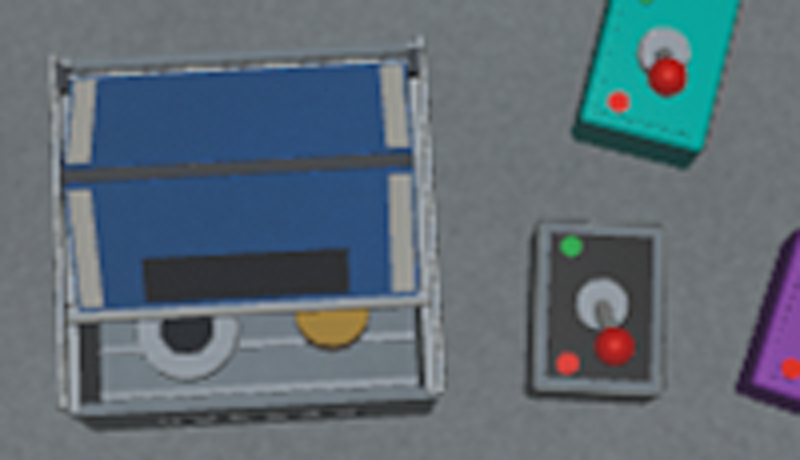

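View pics/crop2.png

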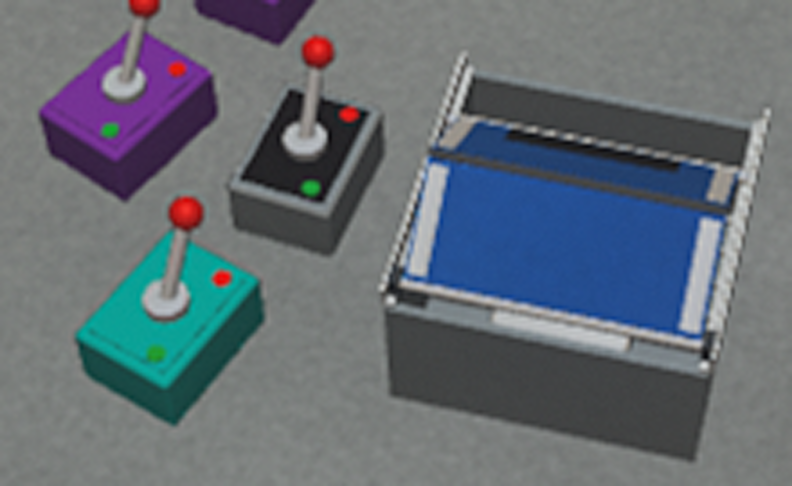

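```bash
cat >> h.py <<'E'
def atz(cam,uv,z):
    c=calibration(cam);V=np.array(c['view']);d=np.linalg.inv(np.array(c['mtx']))@np.r_[uv,1];d=V[:3,:3].T@(d*[1,-1,-1]);o=-V[:3,:3].T@V[:3,3]
    return o+d*(z-o[2])/d[2]
E
python3 - <<'E'
from h import *
C=lambda u,v:(245+u/4,165+v/4)
def line(n,a,b,z):
    A=atz('top',C(*a),z);B=atz('top',C(*b),z);d=B-A;print(n,A.round(4),B.round(4),'len',np.linalg.norm(d).round(4),'ang',np.degrees(np.arctan2(d[1],d[0])).round(2))
line('bar',(70,315),(425,300),.112)
line('strip low',(145,300),(348,290),.118)
line('ridge',(65,176),(412,159),.154)
line('ltrack',(62,405),(54,60),.118)
line('rtrack',(438,395),(418,45),.118)
line('front',(62,408),(440,397),.118)
line('sw l',(532,388),(540,222),.05)
line('sw r',(661,390),(662,222),.05)
line('dots',(568,363),(571,246),.05)
S=lambda u,v:(180+u/3.6,200+v/3.6)
A=[atz('scene',S(*p),.05) for p in [(349,115),(311,188)]];print(A)
E
```

```text
bar [0.5021 0.1565 0.112 ] [ 0.5079 -0.0355  0.112 ] len 0.1921 ang -88.26
strip low [0.5088 0.1153 0.118 ] [0.5129 0.0061 0.118 ] len 0.1093 ang -87.86
ridge [0.5694 0.1537 0.154 ] [ 0.5761 -0.0282  0.154 ] len 0.182 ang -87.89
ltrack [0.4527 0.1594 0.118 ] [0.6429 0.166  0.118 ] len 0.1904 ang 1.97
rtrack [ 0.4556 -0.0412  0.118 ] [ 0.6487 -0.0341  0.118 ] len 0.1932 ang 2.09
front [0.451  0.1594 0.118 ] [ 0.4546 -0.0422  0.118 ] len 0.2016 ang -89.0
sw l [ 0.466  -0.0984  0.05  ] [ 0.5624 -0.1057  0.05  ] len 0.0966 ang -4.35
sw r [ 0.464  -0.1717  0.05  ] [ 0.5615 -0.1761  0.05  ] len 0.0975 ang -2.57
dots [ 0.4801 -0.1193  0.05  ] [ 0.548  -0.1231  0.05  ] len 0.068 ang -3.24
[array([ 0.47742706, -0.11958091,  0.05      ]), array([ 0.54447185, -0.12364654,  0.05      ])]
```

>>> send_rows([
  {"twist": [0,0,0.117],"offset": [0,0,0],"hand": 0},
  {"twist": [0,0,0.117],"offset": [0,0,0],"hand": 0},
])

```text
clock: 1.35
tool_pos: [0.1461, -0.5302, 0.2313]
tcp_rot: [-0.0, 0.718, -0.696, -0.0]
contact_force: [0.1, -0.5, -0.7]
width: 0.0517
```

```bash
cat >> h.py <<'E'
from scipy.spatial.transform import Rotation as Rn
def cur():
    s=state();q=np.array(s['tcp_rot']);return np.array(s['tool_pos']),Rn.from_quat(q[[1,2,3,0]]).as_matrix(),s
def Rt(yaw,tilt):
    dx=np.array([np.cos(yaw),np.sin(yaw),0]);dy=np.array([-np.sin(yaw),np.cos(yaw),0])
    z=np.sin(tilt)*dx-np.cos(tilt)*np.array([0,0,1]);x=-dy
    return np.c_[x,np.cross(z,x),z]
def go(P,R=None):
    p,Rc,s=cur();o=Rc.T@(np.array(P)-p);print('t',s['clock'],'p',p.round(4),'F',np.round(s['contact_force'],1),'w',round(s['width'],4));print('off total',o.round(4),'len',np.linalg.norm(o).round(3))
    if R is not None: print('twist total',Rn.from_matrix(Rc.T@R).as_rotvec().round(4))
E
python3 - <<'E'
from h import *
go([.42,.055,.24],Rt(np.radians(2),np.radians(35)))
E
```

```text
t 1.35 p [ 0.1461 -0.5302  0.2313] F [ 0.1 -0.5 -0.7] w 0.0517
off total [-0.5765 -0.2919 -0.0087] len 0.646
twist total [ 0.6109 -0.0012 -0.0038]
```

>>> send_rows([
  {"offset": [-0.036,-0.018,-0.0005],"twist": [0,0,0],"hand": 0},
  {"offset": [-0.036,-0.018,-0.0005],"twist": [0,0,0],"hand": 0},
  {"offset": [-0.036,-0.018,-0.0005],"twist": [0,0,0],"hand": 0},
  {"offset": [-0.036,-0.018,-0.0005],"twist": [0,0,0],"hand": 0},
  {"offset": [-0.036,-0.018,-0.0005],"twist": [0,0,0],"hand": 0},
  {"offset": [-0.036,-0.018,-0.0005],"twist": [0,0,0],"hand": 0},
  {"offset": [-0.036,-0.018,-0.0005],"twist": [0,0,0],"hand": 0},
  {"offset": [-0.036,-0.018,-0.0005],"twist": [0,0,0],"hand": 0},
])

```text
clock: 2.35
tool_pos: [0.2803, -0.2362, 0.2355]
tcp_rot: [0.0, 0.719, -0.695, 0.0]
contact_force: [0.5, 0.3, -0.4]
width: 0.0001
```

>>> send_rows([
  {"offset": [-0.036,-0.018,-0.0005],"twist": [0,0,0],"hand": 0},
  {"offset": [-0.036,-0.018,-0.0005],"twist": [0,0,0],"hand": 0},
  {"offset": [-0.036,-0.018,-0.0005],"twist": [0,0,0],"hand": 0},
  {"offset": [-0.036,-0.018,-0.0005],"twist": [0,0,0],"hand": 0},
  {"offset": [-0.036,-0.018,-0.0005],"twist": [0,0,0],"hand": 0},
  {"offset": [-0.036,-0.018,-0.0005],"twist": [0,0,0],"hand": 0},
  {"offset": [-0.036,-0.018,-0.0005],"twist": [0,0,0],"hand": 0},
  {"offset": [-0.036,-0.018,-0.0005],"twist": [0,0,0],"hand": 0},
])

```text
clock: 3.35
tool_pos: [0.4143, 0.0568, 0.2395]
tcp_rot: [-0.0, 0.719, -0.695, 0.0]
contact_force: [0.7, -1.1, 0.1]
width: -0.0001
```

>>> send_rows([
  {"offset": [0,0,0],"twist": [0.153,0,0],"hand": 0},
  {"offset": [0,0,0],"twist": [0.153,0,0],"hand": 0},
  {"offset": [0,0,0],"twist": [0.153,0,0],"hand": 0},
  {"offset": [0,0,0],"twist": [0.153,0,0],"hand": 0},
  {"offset": [0,0,0],"twist": [0,0,0],"hand": 0},
])

```text
clock: 3.98
tool_pos: [0.4111, 0.0557, 0.2379]
tcp_rot: [-0.216, 0.686, -0.663, 0.209]
contact_force: [0.3, 0.1, 0.2]
width: -0.0001
```

Run:
```python
from h import *
R=Rt(np.radians(2),np.radians(35))
go([.445,.058,.15],R)
go([.46,.058,.118],R)
save(read_camera('wrist'),'w1.png'); save(read_camera('scene'),'s1.png')
```

```text
t 3.975 p [0.4111 0.0557 0.2379] F [0.3 0.1 0.2] w -0.0001
off total [-0.0011  0.0226  0.0915] len 0.094
twist total [-0.0001 -0.0002 -0.0005]
t 3.975 p [0.4111 0.0557 0.2379] F [0.3 0.1 0.2] w -0.0001
off total [-0.0006  0.0286  0.1263] len 0.13
twist total [-0.0001 -0.0002 -0.0005]
```

>>> send_rows([
  {"offset": [0,0.006,0.023],"twist": [0,0,0],"hand": 0},
  {"offset": [0,0.006,0.023],"twist": [0,0,0],"hand": 0},
  {"offset": [0,0.006,0.023],"twist": [0,0,0],"hand": 0},
  {"offset": [0,0.005,0.022],"twist": [0,0,0],"hand": 0},
  {"offset": [0,0.003,0.018],"twist": [0,0,0],"hand": 0},
  {"offset": [0,0.003,0.017],"twist": [0,0,0],"hand": 0},
  {"offset": [0,0,0],"twist": [0,0,0],"hand": 0},
])

```text
clock: 4.95
tool_pos: [0.4638, 0.057, 0.1185]
tcp_rot: [-0.215, 0.686, -0.663, 0.208]
contact_force: [-0.3, -0.8, -0.9]
width: -0.0002
```

Run:
```python
from h import *
go([.475,.058,.118]); go([.56,.061,.118]); go([.61,.063,.118])
im=read_camera('scene'); save(cv2.resize(im[130:335,180:440],None,fx=3,fy=2.9),'s2.png')
```

```text
t 4.95 p [0.4638 0.057  0.1185] F [-0.3 -0.8 -0.9] w -0.0002
off total [-0.0006 -0.0089  0.0068] len 0.011
t 4.95 p [0.4638 0.057  0.1185] F [-0.3 -0.8 -0.9] w -0.0002
off total [-0.0007 -0.0787  0.0554] len 0.096
t 4.95 p [0.4638 0.057  0.1185] F [-0.3 -0.8 -0.9] w -0.0002
off total [-0.0009 -0.1198  0.084 ] len 0.146
```

View pics/s2.png

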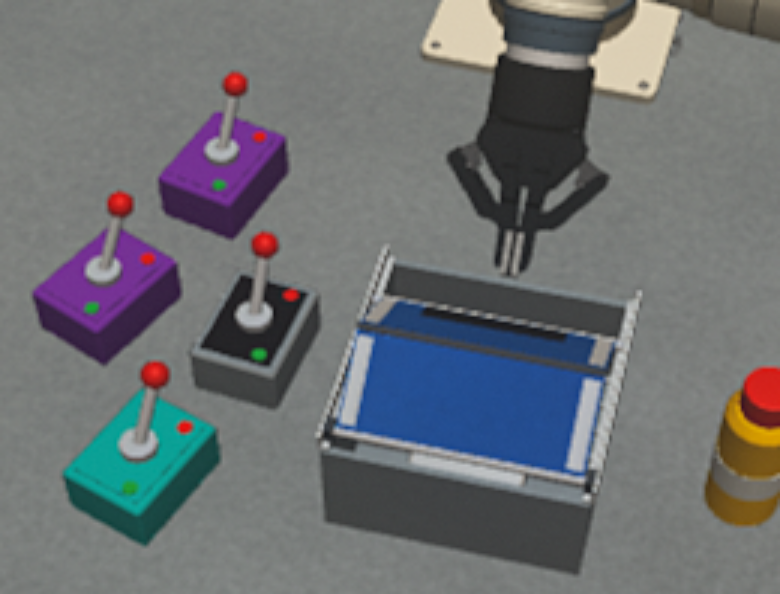

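>>> send_rows([
  {"offset": [0,-0.0098,0.0069],"twist": [0,0,0],"hand": 0},
  {"offset": [0,-0.0098,0.0069],"twist": [0,0,0],"hand": 0},
  {"offset": [0,-0.0066,0.0046],"twist": [0,0,0],"hand": 0},
  {"offset": [0,-0.0066,0.0046],"twist": [0,0,0],"hand": 0},
  {"offset": [0,-0.0066,0.0046],"twist": [0,0,0],"hand": 0},
  {"offset": [0,-0.0066,0.0046],"twist": [0,0,0],"hand": 0},
])

```text
clock: 5.75
tool_pos: [0.5193, 0.0591, 0.12]
tcp_rot: [-0.217, 0.686, -0.662, 0.21]
contact_force: [-3.7, -1.3, 8.7]
width: -0.0003
```

Run:
```python
from h import *
go([.56,.061,.118]); go([.61,.063,.118])
im=read_camera('scene'); save(cv2.resize(im[130:335,180:440],None,fx=3,fy=2.9),'s3.png')
for n in ['fold_ridge','roller_bar']:
  for d in place_of('scene',n)[:2]: print(n,round(d['conf'],2),np.round(w('scene',d['location']),4))
```

```text
t 5.75 p [0.5193 0.0591 0.12  ] F [-3.7 -1.3  8.7] w -0.0003
off total [-0.0005 -0.0321  0.0251] len 0.041
t 5.75 p [0.5193 0.0591 0.12  ] F [-3.7 -1.3  8.7] w -0.0003
off total [-0.0007 -0.0731  0.0539] len 0.091
fold_ridge 0.6 [0.5758 0.0629 0.1618]
roller_bar 0.63 [0.5114 0.0613 0.1124]
```

View pics/s3.png

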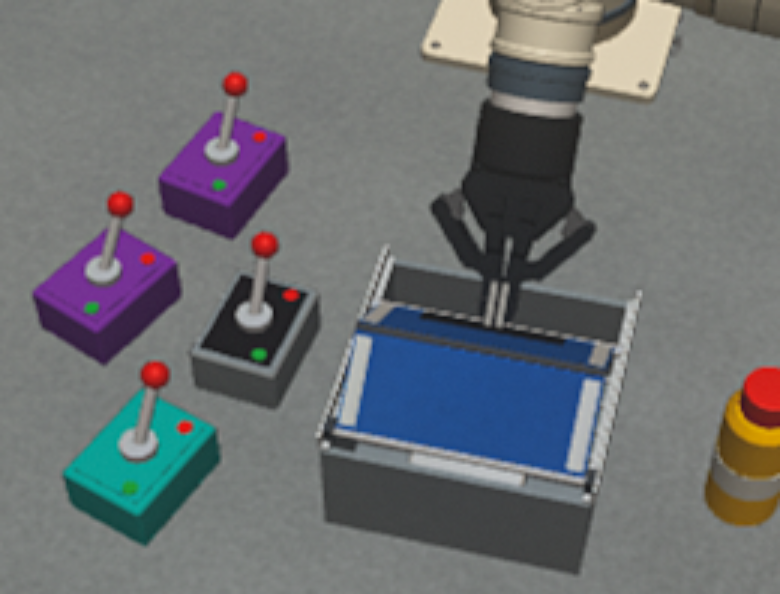

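>>> send_rows([
  {"offset": [0,0.0123,-0.0086],"twist": [0,0,0],"hand": 0},
  {"offset": [0,0.01,-0.007],"twist": [0,0,0],"hand": 0},
  {"offset": [0,0.0086,0.0123],"twist": [0,0,0],"hand": 0},
  {"offset": [0,-0.0082,0.0057],"twist": [0,0,0],"hand": 0},
  {"offset": [0,-0.0082,0.0057],"twist": [0,0,0],"hand": 0},
  {"offset": [0,0,0],"twist": [0,0,0],"hand": 0},
])

```text
clock: 6.65
tool_pos: [0.5126, 0.0588, 0.1052]
tcp_rot: [-0.217, 0.686, -0.662, 0.21]
contact_force: [-0.0, -1.0, -0.4]
width: 0.0
```

>>> send_rows([
  {"offset": [0,-0.0066,0.0046],"twist": [0,0,0],"hand": 0},
  {"offset": [0,-0.0066,0.0046],"twist": [0,0,0],"hand": 0},
  {"offset": [0,-0.0066,0.0046],"twist": [0,0,0],"hand": 0},
])

```text
clock: 7.02
tool_pos: [0.536, 0.0597, 0.1045]
tcp_rot: [-0.217, 0.686, -0.662, 0.209]
contact_force: [-1.4, 0.1, -1.0]
width: 0.0
```

Run:
```python
from h import *
go([.56,.061,.106]); go([.61,.063,.106])
im=read_camera('scene'); save(cv2.resize(im[130:335,180:440],None,fx=3,fy=2.9),'s4.png')
for n in ['fold_ridge','roller_bar']:
  for d in place_of('scene',n)[:2]: print(n,round(d['conf'],2),np.round(w('scene',d['location']),4))
```

```text
t 7.025 p [0.536  0.0597 0.1045] F [-1.4  0.1 -1. ] w 0.0
off total [-0.0005 -0.0205  0.0126] len 0.024
t 7.025 p [0.536  0.0597 0.1045] F [-1.4  0.1 -1. ] w 0.0
off total [-0.0007 -0.0615  0.0414] len 0.074
fold_ridge 0.7 [0.5922 0.0623 0.178 ]
```

View pics/s4.png

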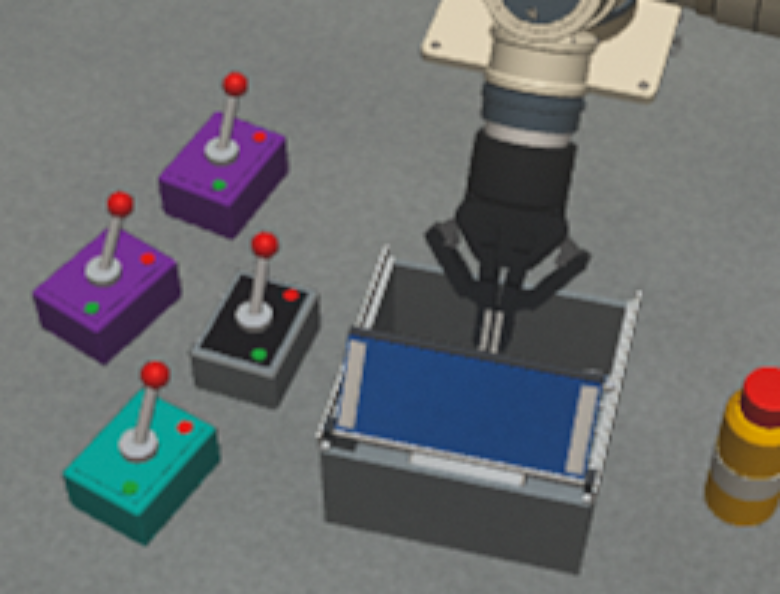

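>>> send_rows([
  {"offset": [0,-0.008,0.0042],"twist": [0,0,0],"hand": 0},
  {"offset": [0,-0.0074,0.0042],"twist": [0,0,0],"hand": 0},
  {"offset": [0,-0.0066,0.0046],"twist": [0,0,0],"hand": 0},
  {"offset": [0,-0.0066,0.0046],"twist": [0,0,0],"hand": 0},
  {"offset": [0,-0.0066,0.0046],"twist": [0,0,0],"hand": 0},
  {"offset": [0,-0.0066,0.0046],"twist": [0,0,0],"hand": 0},
  {"offset": [0,-0.0066,0.0046],"twist": [0,0,0],"hand": 0},
])

```text
clock: 8.05
tool_pos: [0.5937, 0.0617, 0.1068]
tcp_rot: [-0.217, 0.686, -0.662, 0.209]
contact_force: [-2.2, 0.6, -0.6]
width: 0.0003
```

Run:
```python
from h import *
go([.61,.063,.106]); go([.624,.063,.106])
im=read_camera('scene'); save(cv2.resize(im[130:335,180:440],None,fx=3,fy=2.9),'s5.png')
for n in ['fold_ridge','roller_bar']:
  for d in place_of('scene',n)[:2]: print(n,round(d['conf'],2),np.round(w('scene',d['location']),4))
```

```text
t 8.05 p [0.5937 0.0617 0.1068] F [-2.2  0.6 -0.6] w 0.0003
off total [-0.0008 -0.0129  0.01  ] len 0.016
t 8.05 p [0.5937 0.0617 0.1068] F [-2.2  0.6 -0.6] w 0.0003
off total [-0.0003 -0.0244  0.0181] len 0.03
```

View pics/s5.png

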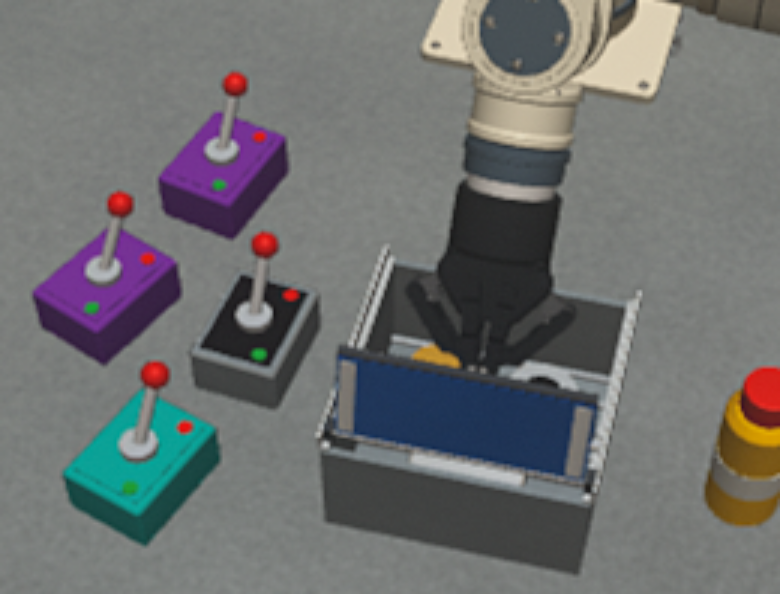

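>>> send_rows([
  {"offset": [0,-0.0057,0.004],"twist": [0,0,0],"hand": 0},
  {"offset": [0,-0.0057,0.004],"twist": [0,0,0],"hand": 0},
  {"offset": [0,-0.0049,0.0034],"twist": [0,0,0],"hand": 0},
  {"offset": [0,-0.0033,0.0023],"twist": [0,0,0],"hand": 0},
])

```text
clock: 8.7
tool_pos: [0.6174, 0.0625, 0.1068]
tcp_rot: [-0.217, 0.686, -0.662, 0.209]
contact_force: [-0.9, -0.3, -0.1]
width: 0.0001
```

>>> send_rows([
  {"offset": [0,-0.0025,0.0017],"twist": [0,0,0],"hand": 0},
  {"offset": [0,-0.0016,0.0011],"twist": [0,0,0],"hand": 0},
])

```text
clock: 8.95
tool_pos: [0.6221, 0.0627, 0.1068]
tcp_rot: [-0.217, 0.686, -0.662, 0.209]
contact_force: [-1.5, 0.9, -0.1]
width: 0.0
```

>>> send_rows([
  {"offset": [0,-0.0025,0.0017],"twist": [0,0,0],"hand": 0},
  {"offset": [0,0,0],"twist": [0,0,0],"hand": 0},
])

```text
clock: 9.2
tool_pos: [0.6254, 0.0628, 0.1072]
tcp_rot: [-0.217, 0.686, -0.662, 0.209]
contact_force: [-1.4, 0.0, -0.2]
width: -0.0001
```

>>> send_rows([
  {"offset": [0,-0.0016,0.0011],"twist": [0,0,0],"hand": 0},
  {"offset": [0,0,0],"twist": [0,0,0],"hand": 0},
])

```text
clock: 9.45
tool_pos: [0.6271, 0.0628, 0.107]
tcp_rot: [-0.217, 0.686, -0.662, 0.209]
contact_force: [0.7, -0.1, 0.4]
width: -0.0004
```

Run:
```python
from h import *
im=read_camera('scene'); save(cv2.resize(im[130:335,180:440],None,fx=3,fy=2.9),'s6.png')
im=read_camera('top'); save(cv2.resize(im[165:280,245:445],None,fx=4,fy=4,interpolation=cv2.INTER_CUBIC),'t6.png')
```

```text
(no output)
```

View pics/s6.png

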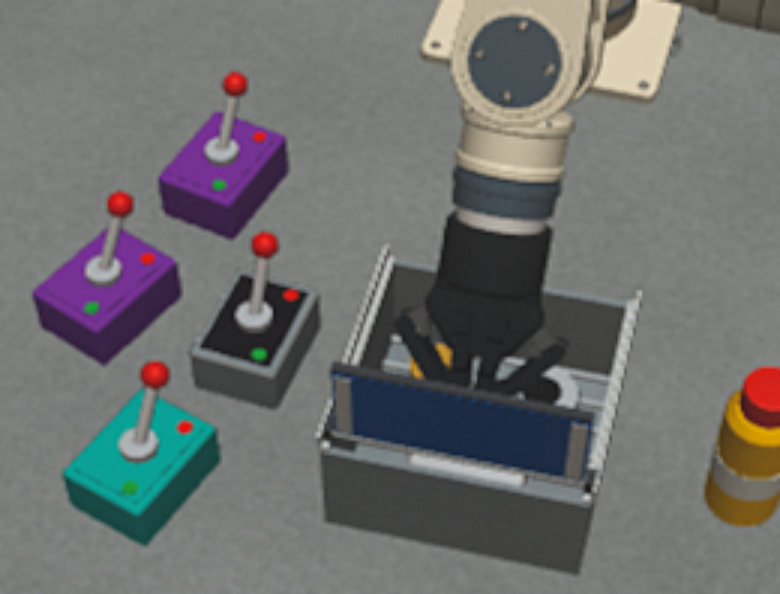

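View pics/t6.png

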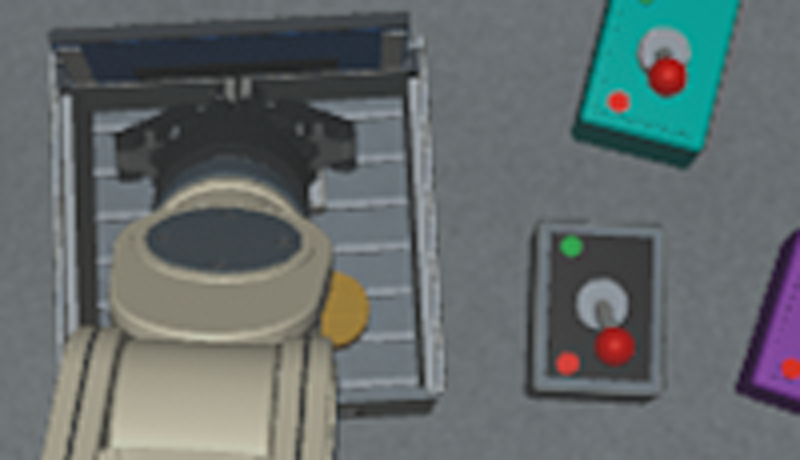

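Run:
```python
from h import *
C=lambda u,v:(245+u/4,165+v/4)
for z in (.19,.193): print(atz('top',C(55,35),z),atz('top',C(408,22),z))
for n in ['fold_ridge','roller_bar','fixed_hinge']:
  for d in place_of('top',n)[:2]: print(n,round(d['conf'],2),np.round(w('top',d['location']),4))
```

```text
[0.63484944 0.15411927 0.19      ] [ 0.63918758 -0.0259751   0.19      ]
[0.63391964 0.15364206 0.193     ] [ 0.6382434  -0.02585512  0.193     ]
fold_ridge 0.66 [0.6375 0.0627 0.1918]
roller_bar 0.8 [0.6382 0.0649 0.1112]
fixed_hinge 0.93 [0.6369 0.0653 0.1112]
```

>>> send_rows([
  {"offset": [0,-0.0016,0.0011],"twist": [0,0,0],"hand": 0},
  {"offset": [0,0,0],"twist": [0,0,0],"hand": 0},
])

```text
clock: 9.95
tool_pos: [0.6276, 0.0629, 0.1067]
tcp_rot: [-0.216, 0.686, -0.663, 0.209]
contact_force: [-12.6, -0.5, 8.7]
width: -0.0002
```

>>> send_rows([
  {"offset": [0,-0.0016,0.0011],"twist": [0,0,0],"hand": 0},
  {"offset": [0,0,0],"twist": [0,0,0],"hand": 0},
])

```text
clock: 10.2
tool_pos: [0.6281, 0.063, 0.1065]
tcp_rot: [-0.215, 0.686, -0.663, 0.208]
contact_force: [-26.3, -1.7, 19.0]
width: 0.0001
```

>>> send_rows([
  {"offset": [0,0.0164,-0.0115],"twist": [0,0,0],"hand": 0},
  {"offset": [0,0.0246,-0.0172],"twist": [0,0,0],"hand": 0},
  {"offset": [0,0.0246,-0.0172],"twist": [0,0,0],"hand": 0},
  {"offset": [0,-0.0172,-0.0246],"twist": [0,0,0],"hand": 0},
  {"offset": [0,-0.0172,-0.0246],"twist": [0,0,0],"hand": 0},
  {"offset": [0,-0.0172,-0.0246],"twist": [0,0,0],"hand": 0},
  {"offset": [0,0,0],"twist": [0,0,0],"hand": 0},
])

```text
clock: 11.08
tool_pos: [0.5519, 0.0601, 0.2]
tcp_rot: [-0.218, 0.685, -0.662, 0.211]
contact_force: [-0.7, -1.2, -0.4]
width: -0.0
```

>>> send_rows([
  {"offset": [0,0,0],"twist": [-0.153,0,0],"hand": 0},
  {"offset": [0,0,0],"twist": [-0.153,0,0],"hand": 0},
  {"offset": [0,0,0],"twist": [-0.153,0,0],"hand": 0},
  {"offset": [0,0,0],"twist": [-0.153,0,0],"hand": 0},
  {"offset": [0,0,0],"twist": [0,0,0.09],"hand": 0},
  {"offset": [0,0,0],"twist": [0,0,0],"hand": 0},
])

```text
clock: 11.82
tool_pos: [0.5506, 0.0565, 0.1952]
tcp_rot: [0.0, -0.689, 0.724, 0.002]
contact_force: [-0.4, -0.6, 0.5]
width: -0.0002
```

Run:
```python
from h import *
im=read_camera('scene'); save(cv2.resize(im[130:335,180:440],None,fx=3,fy=2.9),'s7.png')
for c in ['scene','top']:
  if c=='top': read_camera(c)
  for n in ['fold_ridge','roller_bar','fixed_hinge']:
    for d in place_of(c,n)[:2]: print(c,n,round(d['conf'],2),np.round(w(c,d['location']),4))
go([.43,-.135,.19],Rt(np.radians(-3.2),0))
```

```text
scene fold_ridge 0.84 [0.6404 0.0621 0.1916]
scene fold_ridge 0.3 [0.6353 0.0629 0.1119]
scene roller_bar 0.74 [0.5498 0.0604 0.0024]
scene roller_bar 0.64 [0.6364 0.0674 0.113 ]
scene fixed_hinge 0.82 [0.6347 0.0627 0.1166]
t 12.225 p [0.5502 0.0567 0.1973] F [-0.2  0.4 -0.5] w -0.0001
off total [0.1974 0.1106 0.0067] len 0.226
twist total [-0.0008  0.0028  0.0062]
```

View pics/s7.png

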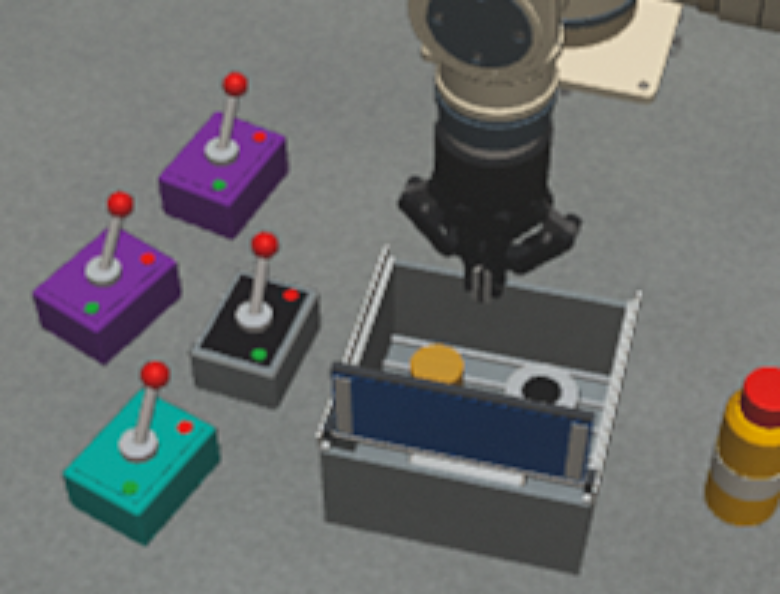

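>>> send_rows([
  {"offset": [0.0,0.04,0],"twist": [0,0,0],"hand": 0},
  {"offset": [0.02,0.04,0],"twist": [0,0,0],"hand": 0},
  {"offset": [0.04,0.031,0],"twist": [0,0,0],"hand": 0},
  {"offset": [0.045,0,0],"twist": [0,0,0],"hand": 0},
  {"offset": [0.045,0,0],"twist": [0,0,0],"hand": 0},
  {"offset": [0.047,0,0],"twist": [0,0,0],"hand": 0},
  {"offset": [0,0,0],"twist": [0,0,0],"hand": 0},
])

```text
clock: 13.1
tool_pos: [0.4296, -0.1371, 0.1964]
tcp_rot: [0.001, -0.688, 0.726, 0.001]
contact_force: [0.4, 0.6, 0.5]
width: 0.0001
```

Run:
```python
from h import *
im=read_camera('scene'); save(cv2.resize(im[130:335,180:440],None,fx=3,fy=2.9),'s8.png')
for n in ['toggle_tip']:
    for d in place_of('scene',n)[:5]: print(n,round(d['conf'],2),np.round(w('scene',d['location']),4))
go([.435,-.1375,.105],Rt(np.radians(-3.2),0))
```

```text
toggle_tip 0.55 [ 0.4719 -0.2633  0.1169]
toggle_tip 0.55 [ 0.6289 -0.1756  0.1157]
toggle_tip 0.45 [ 0.3055 -0.2219  0.1124]
toggle_tip 0.42 [ 0.4755 -0.1394  0.1121]
t 13.2 p [ 0.4296 -0.1347  0.1964] F [-0.3 -0.1  0.6] w 0.0002
off total [ 0.0028 -0.0056  0.0914] len 0.092
twist total [-0.0001  0.003   0.0047]
```

View pics/s8.png

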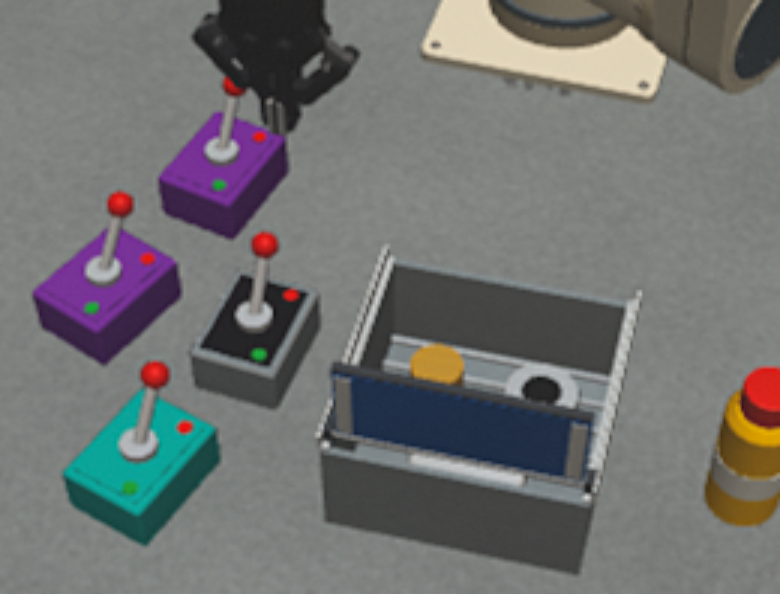

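>>> send_rows([
  {"offset": [0.001,-0.001,0.031],"twist": [0,0,0],"hand": 0},
  {"offset": [0.001,-0.001,0.031],"twist": [0,0,0],"hand": 0},
  {"offset": [0.001,-0.001,0.029],"twist": [0,0,0],"hand": 0},
  {"offset": [0,-0.01,0],"twist": [0,0,0],"hand": 0},
  {"offset": [0,-0.01,0],"twist": [0,0,0],"hand": 0},
  {"offset": [0,-0.01,0],"twist": [0,0,0],"hand": 0},
  {"offset": [0,-0.008,0],"twist": [0,0,0],"hand": 0},
])

```text
clock: 14.08
tool_pos: [0.4718, -0.1395, 0.1061]
tcp_rot: [0.001, -0.689, 0.724, 0.0]
contact_force: [-0.8, 1.1, -0.3]
width: -0.0001
```

>>> send_rows([
  {"offset": [0,-0.008,0],"twist": [0,0,0],"hand": 0},
  {"offset": [0,-0.008,0],"twist": [0,0,0],"hand": 0},
  {"offset": [0,-0.008,0],"twist": [0,0,0],"hand": 0},
  {"offset": [0,-0.008,0],"twist": [0,0,0],"hand": 0},
  {"offset": [0,-0.006,0],"twist": [0,0,0],"hand": 0},
  {"offset": [0,0,0],"twist": [0,0,0],"hand": 0},
])

```text
clock: 14.82
tool_pos: [0.5089, -0.1413, 0.1053]
tcp_rot: [0.001, -0.689, 0.724, 0.001]
contact_force: [-0.5, 0.7, -1.1]
width: 0.0002
```

Run:
```python
from h import *
im=read_camera('scene'); save(cv2.resize(im[130:335,180:440],None,fx=3,fy=2.9),'s9.png')
for n in ['toggle_tip']:
    for d in place_of('scene',n)[:5]: print(n,round(d['conf'],2),np.round(w('scene',d['location']),4))
```

```text
toggle_tip 0.69 [ 0.6311 -0.1736  0.1138]
toggle_tip 0.68 [ 0.4732 -0.2637  0.113 ]
toggle_tip 0.53 [ 0.5315 -0.1444  0.1158]
```

View pics/s9.png

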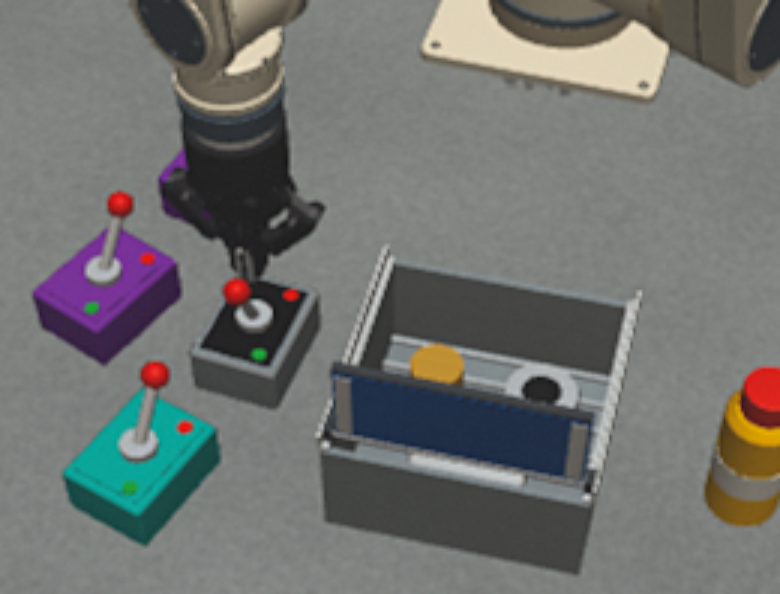

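>>> send_rows([
  {"offset": [0,0.02,0],"twist": [0,0,0],"hand": 0},
  {"offset": [0,0.03,0],"twist": [0,0,0],"hand": 0},
  {"offset": [0,0.03,-0.01],"twist": [0,0,0],"hand": 0},
  {"offset": [0,0,-0.04],"twist": [0,0,0],"hand": 0},
  {"offset": [0,0,-0.05],"twist": [0,0,0],"hand": 0},
  {"offset": [0,0,-0.04],"twist": [0,0,0],"hand": 0},
  {"offset": [0,0,0],"twist": [0,0,0],"hand": 0},
  {"offset": [0,0,0],"twist": [0,0,0],"hand": 0},
])

```text
clock: 15.92
tool_pos: [0.4282, -0.1376, 0.2448]
tcp_rot: [0.001, -0.689, 0.724, 0.001]
contact_force: [-0.1, -0.4, -0.1]
width: 0.0001
```

Run:
```python
from h import *
im=read_camera('scene'); save(im,'s10.png')
for n in ['toggle_tip','fold_ridge','spray_can','oil_filter','paper_cup']:
    for d in place_of('scene',n)[:4]: print(n,round(d['conf'],2),np.round(w('scene',d['location']),4))
im=read_camera('top'); save(cv2.resize(im[165:280,245:445],None,fx=4,fy=4,interpolation=cv2.INTER_CUBIC),'t10.png')
for n in ['toggle_tip','fold_ridge','roller_bar']:
    for d in place_of('top',n)[:4]: print(n,round(d['conf'],2),np.round(w('top',d['location']),4))
```

```text
toggle_tip 0.65 [ 0.6269 -0.1713  0.113 ]
toggle_tip 0.6 [ 0.3067 -0.2246  0.1145]
toggle_tip 0.59 [ 0.5396 -0.1413  0.1128]
toggle_tip 0.46 [ 0.476  -0.2637  0.1168]
fold_ridge 0.71 [0.6355 0.0599 0.1958]
spray_can 0.97 [0.5466 0.2716 0.0023]
oil_filter 0.75 [ 0.5174  0.4319 -0.0013]
oil_filter 0.59 [ 0.514  -0.141   0.0056]
paper_cup 0.72 [ 0.5094 -0.4318  0.0056]
toggle_tip 0.49 [ 0.5448 -0.1398  0.1124]
toggle_tip 0.41 [0.6379 0.0684 0.1082]
toggle_tip 0.38 [ 0.6296 -0.1668  0.1106]
fold_ridge 0.64 [0.6397 0.0647 0.1914]
```

View pics/s10.png

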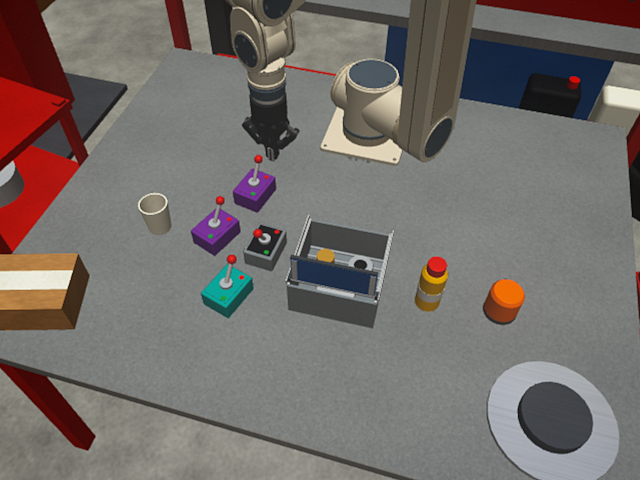

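View pics/t10.png

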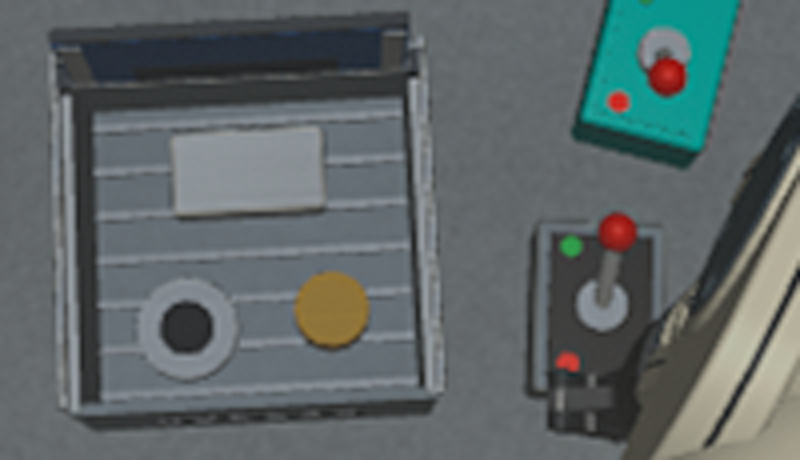

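The scene picture shows the cover upright at about (335,277) and the toggle ball at (258,234), leaning to the green side. The top crop agrees: ball at (617,232) near the green dot, and the panels standing along the back edge. The bystanders have not moved.

```bash
python3 -c "
from h import *
print(job_done())"
```

```text
the job is handed in; nothing more can be done
None
```

The dryer cover is fully open and the fan toggle is on its green-dot side. I handed the job in at about 16 s of the 58 s allowed.

- **Cover:** My first push landed too high on the front panel and moved the bar only a few millimetres. I backed off, went lower and pushed the roller bar until it met the rigid stop, at about 26 N horizontally and 32 N in total. After I let go, the ridge measured (0.640, 0.065, 0.191) m, directly above the fixed hinge, so the panels are standing upright.
- **Toggle:** I used the grey box with the black plate, not the purple or turquoise ones. The tip moved from about x = 0.48 to 0.54 m, and the pictures show it leaning to the green dot.
- **Other objects:** The spray can, oil filter and paper cup measured the same before and after, within the detector's error of about 4 mm. The gripper is retracted and touching nothing.
- **Checks that disagreed:** The trained networks gave a few false hits, such as "oil_filter" at the switch box and "toggle_tip" at the dryer hinge. I dismissed these against the pictures. In the last top view the networks did not report the roller bar at all, so its final position rests on the earlier reading at the hinge and on the force at the stop.

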